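# Pre-charge and connect a test load through the switch guards

## Task

Power up the test load. Reach down through the window of the guard over the pre-charge switch (the lever with the round pad), press its spring lever all the way down with the fingertips, keep it down for at least two seconds and let it spring back up; then reach through the window of the other guard and press the main lever (the wide bar) all the way down, where it stays. Do not touch either guard, leave everything else on the bench where it is, and finish clear of everything.

Things in the scene. Friction and masses are not known exactly. Their poses are not given: they have to be found in the camera images.
- precharge_lever (a joint): the pre-charge lever (steel arm, round black pad), under one guard. Lever hinge: level, along the unit's y, 90 mm from the pad on the guard's +x side, 65 mm above the bench. Value in rad: 0 is fully up, 0.25 is fully down on its stop; it grows as the pad is pressed down. Fully down, the pad top has dropped 23 mm and shifted 4 mm to the guard's -x. A spring brings it back up: about 2 N at the pad to start, 6 N fully down
- precharge_pad (a point): centre of the top face of the pre-charge lever's pad, a round black button 28 mm across, 12 mm thick; lever up, it lies 8 mm below the window's plane at the window's centre. The pad is nearly level throughout
- precharge_guard: guard of the pre-charge switch: bare aluminium box 190 x 130 mm, its flat top 100 mm above the bench, 3 mm thick, closed slotted sides; one window 80 mm (x) by 70 mm (y) in the top. Origin: centre of the window in the plane of the top face; x runs away from the robot side toward the lever's hinge, y across, z up. The top is 40 mm wide on the -x side of the window, 70 mm on the +x side, 30 mm at each y side. It is fixed to the bench and must not be touched
- main_lever (a joint): the main lever (steel arm, wide black bar), under the other guard. Lever hinge: level, along the unit's y, 90 mm from the pad on the guard's +x side, 65 mm above the bench. Value in rad: 0 is fully up, 0.25 is fully down on its stop; it grows as the pad is pressed down. Fully down, the pad top has dropped 23 mm and shifted 4 mm to the guard's -x. Friction holds it wherever it is left; about 5 N at the pad moves it. It starts up or nearly up (0 to 0.05)
- main_pad (a point): centre of the top face of the main lever's pad, a black bar 50 mm across (unit's y), 20 mm along x, 12 mm thick; lever up, it lies 8 mm below the window's plane at the window's centre (the pad is nearly level throughout)
- main_guard: guard of the main switch: bare aluminium box 190 x 130 mm, its flat top 100 mm above the bench, 3 mm thick, closed slotted sides; one window 80 mm (x) by 70 mm (y) in the top. Origin: centre of the window in the plane of the top face; x runs away from the robot side toward the lever's hinge, y across, z up. The top is 40 mm wide on the -x side of the window, 70 mm on the +x side, 30 mm at each y side. It is fixed to the bench and must not be touched
- screwdriver: bystander, leave alone: a 190 mm screwdriver lying between the two switches; origin at its middle on the bench
- spare_resistor: bystander, leave alone: a loose green tube resistor 118 mm long with square steel end plates 44 mm high, behind the gap between the switches; origin under its middle
- heatsink: bystander, leave alone: a finned aluminium heat sink 70 x 90 x 40 mm; origin under its middle
- tape_roll: bystander, leave alone: a roll of yellow tape, 90 mm across, 24 mm high; origin under its middle
- multimeter: bystander, leave alone: an orange hand-held meter 150 x 75 x 36 mm lying on its back; origin under its middle
- mug: bystander, leave alone: a white mug, 80 mm across, 92 mm high; origin under its middle
- parts_jar: bystander, leave alone: a small clear jar with a steel cap, 52 mm across, 65 mm high; origin under its middle
There are look-alikes about, which are no part of the job. What is shaped like the part that bears precharge_lever but brown is not meant.

How it is judged (in metres and radians):
On the way, in this order (a step that is already met when the one before it is completed fails the run):
1. the pre-charge lever is held fully down for two seconds while the main lever is still up (value of joint precharge_lever above 0.21 rad and value of joint main_lever below 0.08 rad), for 1.8 s.
2. the pre-charge lever has come back up and the main lever is pressed fully down (value of joint main_lever above 0.21 rad and value of joint precharge_lever below 0.04 rad), for 0.2 s.
At the end, for the whole second after the job is handed in: the main lever rests fully down (joint above 0.21 of 0.25 rad) and the pre-charge lever is back up (below 0.04 rad) (all of step 2); the robot touches nothing.
It fails at once if a guard is touched (contact force between any of the fingers, the arm and precharge_guard above 0.5 N or contact force between any of the fingers, the arm and main_guard above 0.5 N).
It fails at once if the main lever is pressed together with the pre-charge lever (value of joint each of main_lever, precharge_lever above 0.08 rad).
It fails at once if a bystander is moved or lifted (more than 10 mm) (distance of any of screwdriver, spare_resistor, heatsink, tape_roll, multimeter, mug, parts_jar from where it was at the start of the episode above 0.01 m).
It also fails if it takes over 51 s, if anything falls off the work surface, if the arm or the gripper's body presses on something with over 40 N, if the wrist force passes 120 N, or if a joint passes its speed limit or range.

## Robot

A 6-joint arm with a two-finger parallel gripper is mounted at the origin on the work surface. World frame = base frame: x ahead of the robot, y to its left, z up, the work surface at z = 0. Lengths are in mm, angles in degrees, forces in N, time in s.
With the tool pointing down it reaches from about 300 to 850 mm from the base axis. Payload 4.2 kg.
Tool frame: the origin (TCP) lies on the centre line of the jaws, within the pads' length; the fingertips stand 14 mm ahead of it and the grasp point (between the pads) lies 5 mm behind it (env.finger_overhang is the z of the fingertips in the tool frame, in mm); z points along the fingers, y is the line along which they close (so a half turn about z gives the same grasp; the last joint's range is limited). The gripper opens to 91 mm and grips with 3 to 60 N. Pads are 32 mm wide; open, the fingers measure 118 mm over their backs; the gripper's body (76 mm by 178 mm) begins 60 mm behind the grasp point.
Start: joints at [67.609, 18.312, 89.639, -0, 72.044, -1.146], TCP at [208.361, 535.936, 227.976] pointing down, gripper open.
Joint ranges: [-177.97, 177.97], [-48.28, 115.42], [12.27, 149.76], [-77.06, 257.06], [2.81, 150.46], [-146.56, 146.56]. Speed limits (degrees/s): [147.25, 147.25, 180, 180, 180, 180].

## Interface

Orientations are given as [roll, pitch, yaw] about the fixed x, y, z axes, in that order (R = Rz(yaw) Ry(pitch) Rx(roll)).
In Python, from workcell import sensors, viewer, env gives the robot as it stands. The module is installed in compiled form; this text tells all that it offers.
- The arm moves only by the tool step_arm, never from a script. Its argument "plan" is one flat list of numbers, 6 for each row, row after row: the shift along the tool's x, y, z in cm, then the turn, a rotation vector about the tool's x, y, z in rad. In form: [x, y, z, wx, wy, wz, x, y, z, wx, wy, wz, ...]. A call has 1 to 5 rows; each row shifts and turns the commanded pose from where the row before left it, along the tool's axes as they then stand; what a row does not reach is not made up. A row lasts 1/12 s, in which the tool goes at most 41.7 mm and 7.16 degrees, less where a joint would pass 70% of its speed; a pose out of reach is approached as far as the arm can. A call is refused whole if a number of a shift passes 4.17 or a number of a turn 0.125, either way. A call with a gripper value outside its range is refused whole. "hand" is the finger opening in cm, from 0 to 9.12, set as the call begins (left out, the last holds). The fingers move at their own pace and stop on an object; "newtons" is the grip in N (left out, the last holds). Time passes only in rows, so rows that do not move let the fingers close. It gives the time, the measured TCP pose, the force, the opening and the grip force at its end, in the units of the state.
- sensors.state(): the state, without advancing time (a new reading comes with each control period).
- viewer.grab_frame(name): name is "scene" or "side" or "wrist"; returns a dict with "img" (420x560x3 uint8, red, green, blue), "fx", "fy", "cx", "cy" (pixels), "position" and "attitude" of the camera in the world. Camera axes: x right, y down, z forward; pixel columns grow to the right and rows downward; lengths in mm; the calibration is good to about 2 mm. A picture is of the moment at which its call begins. There is no depth.
- env.job_done(): hands the job in; it is judged then, once.
Trained networks look in a picture, given as the dict that the camera call returned (one of the last four; its "shot" number tells which), for a name from the list of things; names that differ only in an ending like _2 or _b are one class to them, and where a whole thing is asked for, a point or a joint stands for the part that bears it (a point fixed in the world has none). Each returns a list of dicts, best first, with "score" (0 to 1); they miss things now and then, are a little off and sometimes report something else, mostly with a low value. They report only what shows in the picture. A call takes as long as a camera call. They do not tell look-alikes from the thing itself.
- viewer.boxes_of(name, picture): "location" ([column, row] in pixels, amid what is visible of it).
- viewer.pinpoint(name, picture): "location" ([column, row] in pixels: a listed point, or the origin of a listed thing).
The state is a dict: "time_s": time; "qpos": joint angles; "qvel": joint speeds; "effort": joint torques, N m; "ee_pos": TCP position; "ee_rot": TCP orientation; "force": force on the tool from outside, world axes, zero at the start; "torque": the same for the moment, N m; "gripper_width": finger opening in mm; "gripper_force": force on a finger pad.
Only numpy, scipy, OpenCV 4.12 (cv2) and the standard library are available. Lean on these libraries where they do the work, as an engineer would, in place of code of your own. Each camera call takes 0.05 s, during which the arm holds its last target. There are 200 camera calls.

## Working session

There is one attempt and no reset: what is moved stays moved. The work goes in short steps, Python scripts to look and compute and a tool call to move; the robot and the scene stay as the last step left them, time stands still between calls to the robot, and variables do not carry over. Pictures are saved under pics/ and viewed, at most 10 in all, crops included, and the job is handed in when it is done.

Besides the shell and the picture viewer there is one more tool, called as name(argument=value, ...), one argument or row to a line, values as JSON. step_arm: Moves the arm, as the interface text tells. Its arguments: {"type":"object","properties":{"plan":{"type":"array","items":{"type":"number"}},"hand":{"type":"number"},"newtons":{"type":"number"}},"required":["plan"]}

```bash
mkdir -p pics; cat > h.py <<'E'
import numpy as np, cv2
from workcell import sensors, viewer, env
from scipy.spatial.transform import Rotation as R
def rot(f):
    a=np.array(f["attitude"],float)
    if a.shape==(3,3): return a
    return R.from_euler('xyz',a,degrees=True).as_matrix()
def ray(f,p):
    d=rot(f)@np.array([(p[0]-f["cx"])/f["fx"],(p[1]-f["cy"])/f["fy"],1.0]); return np.array(f["position"],float),d
def onz(f,p,z):
    o,d=ray(f,p); return o+d*(z-o[2])/d[2]
def proj(f,X):
    c=rot(f).T@(np.array(X,float)-np.array(f["position"])); return [c[0]/c[2]*f["fx"]+f["cx"],c[1]/c[2]*f["fy"]+f["cy"]]
def save(f,n): cv2.imwrite("pics/"+n+".png",f["img"][:,:,::-1])
E
python3 - <<'E'
from h import *
for c in ["scene","side","wrist"]:
    f=viewer.grab_frame(c); save(f,c)
    print(c,f["position"],f["attitude"],f["fx"])
    for n,z in [("precharge_pad",92),("main_pad",92),("precharge_guard",100),("main_guard",100)]:
        for r in viewer.pinpoint(n,f)[:4]: print(n,np.round(r["location"]),round(r["score"],2),onz(f,r["location"],z).round())
print(sensors.state(),env.finger_overhang)
a=cv2.imread("pics/scene.png");b=cv2.imread("pics/side.png")
E
```

```text
scene [1707.54065107  -89.29967299  969.18580228] [-124.93503787    0.85172432   80.92919972] 486.0260721202865
precharge_pad [312. 164.] 0.59 [233. 271.  92.]
precharge_pad [420. 170.] 0.45 [337. 636.  92.]
precharge_pad [317. 204.] 0.39 [478. 233.  92.]
main_pad [188. 227.] 0.56 [ 529. -173.   92.]
precharge_guard [416. 168.] 0.91 [334. 621. 100.]
precharge_guard [320. 202.] 0.83 [483. 242. 100.]
precharge_guard [310. 164.] 0.65 [241. 260. 100.]
main_guard [192. 226.] 0.76 [ 538. -161.  100.]
side [ 374.30518775 1182.94397726  768.07373963] [-121.05509134   -0.51106059 -174.12312597] 429.32098668741935
precharge_pad [333. 373.] 0.65 [329. 643.  92.]
precharge_pad [272. 246.] 0.59 [495. 253.  92.]
precharge_pad [368. 258.] 0.51 [242. 277.  92.]
precharge_pad [278. 174.] 0.23 [ 527. -183.   92.]
main_pad [275. 174.] 0.57 [ 538. -184.   92.]
main_pad [272. 240.] 0.54 [498. 223.  92.]
precharge_guard [370. 252.] 0.92 [237. 260. 100.]
precharge_guard [331. 371.] 0.86 [334. 645. 100.]
precharge_guard [277. 175.] 0.62 [ 529. -158.  100.]
precharge_guard [274. 241.] 0.59 [490. 239. 100.]
m
[... 189 characters left out ...]
290.39147218954975
{'time_s': 0.75, 'qpos': array([ 6.76088454e+01,  1.83093323e+01,  8.96392627e+01,  1.89943511e-03,
        7.20455970e+01, -1.14609969e+00]), 'qvel': array([-0.07057665,  0.08398677,  0.08101757, -0.08319225, -0.10031089,
       -0.00932793]), 'effort': array([-6.00635053e-05, -4.12271333e+01, -2.32200140e+01,  7.27418228e-02,
        3.76186974e-02,  5.67281432e-06]), 'ee_pos': array([208.34730855, 535.92613421, 227.99990538]), 'ee_rot': array([ 1.79994157e+02, -1.69046458e-03,  1.58754360e+02]), 'force': array([-0.49073321,  1.25183835,  0.11536005]), 'torque': array([ 0.01546719,  0.03723463, -0.02149645]), 'gripper_force': 0.0, 'gripper_width': 91.07302888251033} 14.0
```

View pics/scene.png

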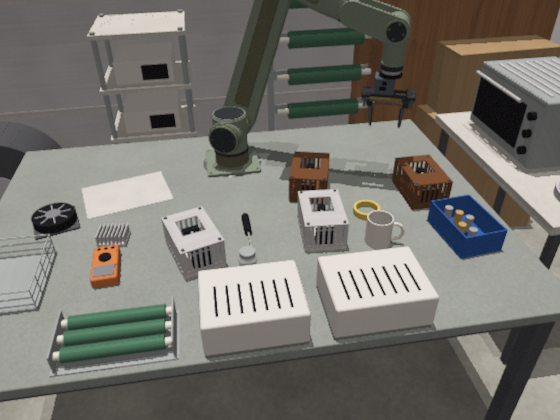

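View pics/side.png

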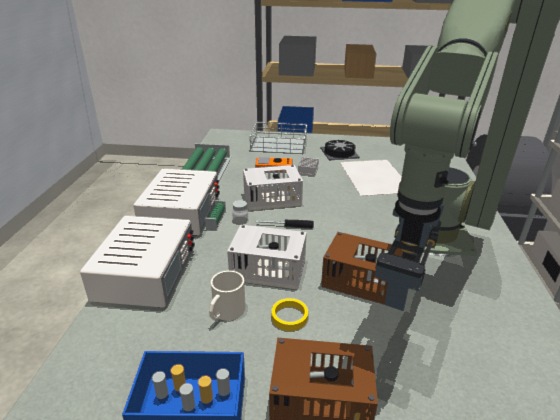

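The scene view shows four guards. Two are bare aluminium, at (322,215) and (193,238), and two are brown look-alikes, at (310,172) and (420,178). The aluminium ones fit the description. An enlarged crop should show which has the round pad and which the bar.

```bash
python3 - <<'E'
import cv2,numpy as np
a=cv2.imread("pics/scene.png");b=cv2.imread("pics/side.png")
z=lambda i,x,y:cv2.resize(i[y:y+75,x:x+100],(400,300),interpolation=cv2.INTER_CUBIC)
cv2.imwrite("pics/c1.png",np.vstack([np.hstack([z(a,275,180),z(a,145,200)]),np.hstack([z(b,220,220),z(b,225,150)])]))
E
```

```text
(no output)
```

View pics/c1.png

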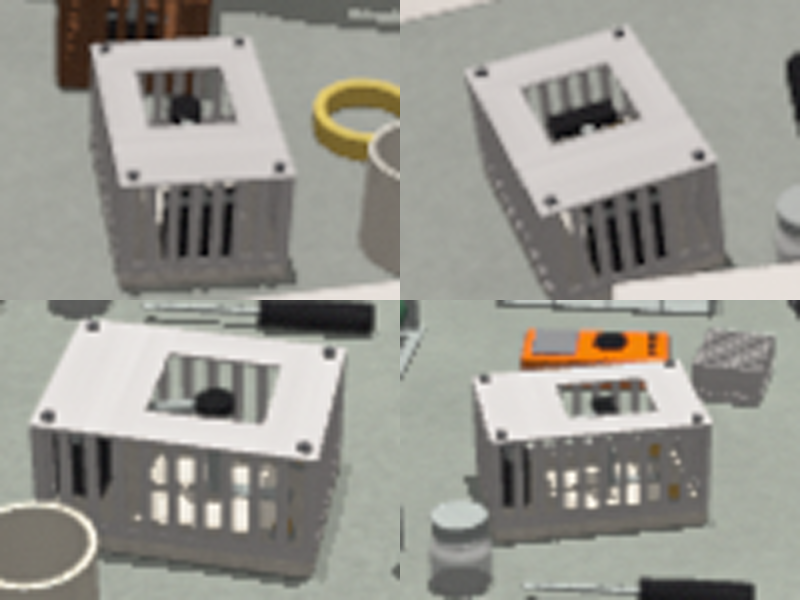

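The crop confirms it: aluminium guard with round pad is at scene (322,207), and aluminium guard with wide bar is at (191,230). I'll fit both poses from the top-plate corners.

```bash
cat > fit.py <<'E'
from h import *
from scipy.optimize import least_squares
fs={"scene":viewer.grab_frame("scene"),"side":viewer.grab_frame("side")}
# local corners: (-80,-65),(-80,65),(110,65),(110,-65)
L=np.array([(-80,-65,0),(-80,65,0),(110,65,0),(110,-65,0)],float)
off={"pre":{"scene":(275,180,[(91,45),(250,38),(296,178),(118,183)]),"side":(220,220,[(347,47),(320,158),(30,125),(82,20)])},
"main":{"scene":(145,200,[(65,70),(228,25),(318,162),(144,215)]),"side":(225,150,[(278,60),(312,120),(103,142),(75,78)])}}
for g,x0 in [("pre",(488,240,0)),("main",(533,-165,20))]:
    def corners(p): return R.from_euler('z',p[2],degrees=True).apply(L)+[p[0],p[1],100]
    for cams in (["scene"],["side"],["scene","side"]):
        def res(p):
            return np.concatenate([(np.array([proj(fs[c],X) for X in corners(p)])-(np.array(off[g][c][2])/4+off[g][c][:2])).ravel() for c in cams])
        s=least_squares(res,x0); print(g,cams,s.x.round(1),s.fun.round(1))
E
python3 fit.py
```

```text
pre ['scene'] [493.2 242.1  -5.4] [ 0.2 -0.1  0.  -0.2 -0.5 -0.3  0.2  0.6]
pre ['side'] [490.3 244.3  -4.2] [-0.2 -0.1  0.   0.2  0.1  0.2  0.  -0.3]
pre ['scene', 'side'] [491.  242.9  -4.8] [ 0.1 -0.4 -0.2 -0.7 -0.1 -1.   0.8  0.3 -0.1 -0.2 -0.6  0.1 -0.2 -0.5
  0.3 -0.8]
main ['scene'] [ 533.9 -165.5   17.6] [ 0.2  0.2 -0.  -0.   0.2 -0.4 -0.3  0.2]
main ['side'] [ 528.1 -164.2   19.7] [ 0.1 -0.7  1.5  0.  -1.1  0.3 -0.4 -0.2]
main ['scene', 'side'] [ 530.1 -165.7   18.2] [-0.1 -0.3 -0.5 -0.7  0.3 -1.5  0.1 -0.6  0.1 -0.7  0.6  0.1 -2.3 -0.3
 -0.5 -0.8]
```

step_arm(
  plan=[-3.1, -1.4, 0, 0, 0, 0, -3.1, -1.4, 0, 0, 0, 0, -3.1, -1.4, 0, 0, 0, 0, -3.1, -1.4, 0, 0, 0, 0, -3.1, -1.4, 0, 0, 0, 0],
  hand=0,
)

```text
time_s: 1.27
ee_pos: [328.3, 413.4, 228.1]
ee_rot: [180.0, 0.0, 158.8]
force: [-0.1, -0.7, -0.1]
gripper_width: 60.7
gripper_force: 0.0
```

step_arm(
  plan=[-3.1, -1.4, 0, 0, 0, 0, -3.1, -1.4, 0, 0, 0, 0, -3.1, -1.4, 0, 0, 0, 0, -3.1, -1.4, 0, 0, 0, 0, -3.1, -1.4, 0, 0, 0, 0],
)

```text
time_s: 1.68
ee_pos: [447.6, 291.8, 228.2]
ee_rot: [180.0, 0.0, 158.7]
force: [0.0, -0.2, -0.6]
gripper_width: 27.4
gripper_force: 0.0
```

step_arm(
  plan=[-3.0, -1.4, 0, 0, 0, 0, -3.0, -1.4, 0, 0, 0, 0, 0, 0, 0, 0, 0, -0.1, 0, 0, 0, 0, 0, -0.1, 0, 0, 0, 0, 0, -0.08],
)

```text
time_s: 2.1
ee_pos: [492.9, 244.5, 227.9]
ee_rot: [180.0, -0.0, 175.0]
force: [-0.5, -0.2, -0.9]
gripper_width: 0.6
gripper_force: 0.0
```

step_arm(
  plan=[0, 0, 3, 0, 0, 0, 0, 0, 2, 0, 0, 0, 0, 0, 0, 0, 0, 0, 0, 0, 0, 0, 0, 0],
)

```text
time_s: 2.43
ee_pos: [491.9, 245.1, 177.5]
ee_rot: [-179.9, -0.1, 174.8]
force: [-0.1, 0.5, -0.1]
gripper_width: 0.3
gripper_force: 0.0
```

```bash
cat > chk.py <<'E'
import sys
from h import *
g=np.array([float(v) for v in sys.argv[2:5]])
for c in ["wrist","scene"]:
    f=viewer.grab_frame(c); im=f["img"][:,:,::-1].copy()
    Rz=R.from_euler('z',g[2],degrees=True)
    for L in ([(-80,-65),(-80,65),(110,65),(110,-65)],[(-40,-35),(-40,35),(40,35),(40,-35)]):
        P=[proj(f,Rz.apply([x,y,0])+[g[0],g[1],100]) for x,y in L]
        if c=="wrist": print(np.round(P).tolist())
        cv2.polylines(im,[np.int32(np.round(np.array(P)*8))],True,(0,0,255),1,shift=3)
    if c=="wrist": A=im
    else:
        q=np.int32(proj(f,[g[0],g[1],100])); x,y=q[0]-60,q[1]-90
        B=cv2.resize(im[y:y+210,x:x+120],(240,420),interpolation=cv2.INTER_CUBIC)
cv2.imwrite("pics/"+sys.argv[1]+".png",np.hstack([A,B]))
E
python3 chk.py k1 491 243 -4.8
```

```text
[[190.0, 115.0], [358.0, 114.0], [346.0, 329.0], [205.0, 329.0]]
[[231.0, 166.0], [318.0, 166.0], [315.0, 258.0], [235.0, 259.0]]
```

View pics/k1.png

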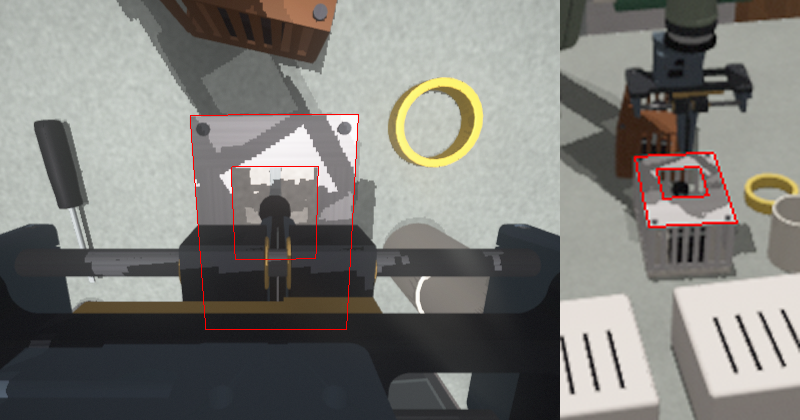

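The wrist and scene overlays match the guard to within about 2 px. The window is at wrist (275,212) with the round pad at (275,207). Descending.

step_arm(
  plan=[0.1, -0.2, 2, 0, 0, 0, 0, 0, 2, 0, 0, 0, 0, 0, 2, 0, 0, 0, 0, 0, 0.5, 0, 0, 0, 0, 0, 0, 0, 0, 0],
)

```text
time_s: 2.95
ee_pos: [491.1, 243.4, 112.9]
ee_rot: [-180.0, -0.0, 174.8]
force: [-0.1, 0.0, 0.1]
gripper_width: 0.5
gripper_force: 0.0
```

step_arm(
  plan=[0, 0, 0.7, 0, 0, 0, 0, 0, 0.7, 0, 0, 0, 0, 0, 0.7, 0, 0, 0, 0, 0, 0.5, 0, 0, 0, 0, 0, 0, 0, 0, 0],
)

```text
time_s: 3.37
ee_pos: [490.8, 244.0, 86.7]
ee_rot: [179.9, -0.0, 174.8]
force: [-2.9, 2.5, 6.6]
gripper_width: 0.5
gripper_force: 2.9
```

step_arm(
  plan=[0, 0, 0.2, 0, 0, 0, 0, 0, 0.2, 0, 0, 0, 0, 0, 0, 0, 0, 0, 0, 0, 0, 0, 0, 0, 0, 0, 0, 0, 0, 0],
)

```text
time_s: 3.78
ee_pos: [490.9, 243.9, 84.4]
ee_rot: [179.9, 0.0, 174.8]
force: [-5.8, 2.0, 10.1]
gripper_width: 0.4
gripper_force: 5.2
```

step_arm(
  plan=[0, 0, 0.2, 0, 0, 0, 0, 0, 0, 0, 0, 0, 0, 0, 0, 0, 0, 0, 0, 0, 0, 0, 0, 0, 0, 0, 0, 0, 0, 0],
)

```text
time_s: 4.2
ee_pos: [491.0, 244.0, 83.8]
ee_rot: [179.9, 0.0, 174.8]
force: [-7.8, 0.6, 19.9]
gripper_width: 0.4
gripper_force: 9.8
```

```bash
python3 chk.py k2 491 243 -4.8
```

```text
[[132.0, 103.0], [415.0, 101.0], [383.0, 429.0], [171.0, 430.0]]
[[203.0, 188.0], [346.0, 187.0], [339.0, 329.0], [213.0, 330.0]]
```

View pics/k2.png

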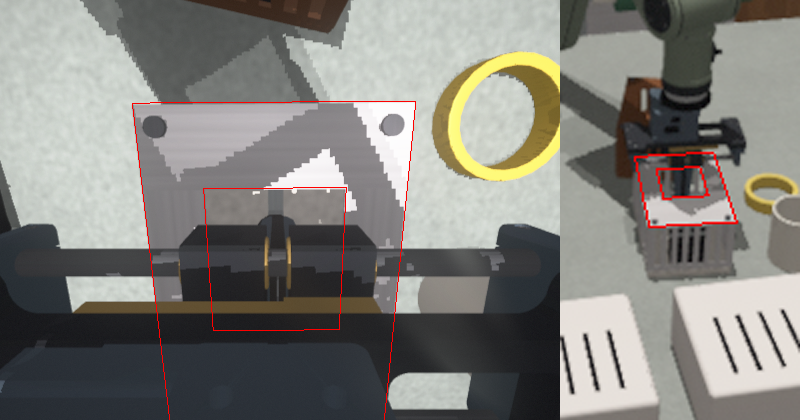

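Tip contact is rigid at TCP z 83.8 mm with 20 N, so the lever is on its stop. Holding.

step_arm(
  plan=[0, 0, 0, 0, 0, 0, 0, 0, 0, 0, 0, 0, 0, 0, 0, 0, 0, 0, 0, 0, 0, 0, 0, 0, 0, 0, 0, 0, 0, 0],
)

```text
time_s: 4.72
ee_pos: [491.0, 244.0, 83.8]
ee_rot: [179.9, 0.0, 174.8]
force: [-8.1, 0.6, 19.7]
gripper_width: 0.2
gripper_force: 9.8
```

step_arm(
  plan=[0, 0, 0, 0, 0, 0, 0, 0, 0, 0, 0, 0, 0, 0, 0, 0, 0, 0, 0, 0, 0, 0, 0, 0, 0, 0, 0, 0, 0, 0],
)

```text
time_s: 5.13
ee_pos: [491.0, 244.0, 83.8]
ee_rot: [179.9, 0.0, 174.8]
force: [-7.8, -0.1, 19.6]
gripper_width: 0.4
gripper_force: 9.8
```

step_arm(
  plan=[0, 0, 0, 0, 0, 0, 0, 0, 0, 0, 0, 0, 0, 0, 0, 0, 0, 0, 0, 0, 0, 0, 0, 0, 0, 0, 0, 0, 0, 0],
)

```text
time_s: 5.55
ee_pos: [490.9, 244.0, 83.8]
ee_rot: [179.9, 0.0, 174.8]
force: [-7.7, -0.1, 19.5]
gripper_width: 0.7
gripper_force: 9.8
```

step_arm(
  plan=[0, 0, 0, 0, 0, 0, 0, 0, 0, 0, 0, 0, 0, 0, 0, 0, 0, 0, 0, 0, 0, 0, 0, 0, 0, 0, 0, 0, 0, 0],
)

```text
time_s: 5.97
ee_pos: [490.9, 244.0, 83.8]
ee_rot: [179.9, 0.0, 174.8]
force: [-7.4, 0.6, 20.3]
gripper_width: 0.3
gripper_force: 9.8
```

step_arm(
  plan=[0, 0, 0, 0, 0, 0, 0, 0, 0, 0, 0, 0, 0, 0, 0, 0, 0, 0, 0, 0, 0, 0, 0, 0, 0, 0, 0, 0, 0, 0],
)

```text
time_s: 6.38
ee_pos: [490.9, 244.0, 83.8]
ee_rot: [179.9, 0.0, 174.8]
force: [-7.8, 0.7, 19.8]
gripper_width: 0.2
gripper_force: 9.8
```

step_arm(
  plan=[0, 0, 0, 0, 0, 0, 0, 0, 0, 0, 0, 0, 0, 0, 0, 0, 0, 0, 0, 0, 0, 0, 0, 0, 0, 0, 0, 0, 0, 0],
)

```text
time_s: 6.8
ee_pos: [491.0, 244.0, 83.8]
ee_rot: [179.9, 0.0, 174.8]
force: [-7.5, -0.1, 20.4]
gripper_width: 0.5
gripper_force: 9.8
```

step_arm(
  plan=[0, 0, -0.8, 0, 0, 0, 0, 0, -0.8, 0, 0, 0, 0, 0, -2, 0, 0, 0, 0, 0, -3, 0, 0, 0, 0, 0, -3, 0, 0, 0],
)

```text
time_s: 7.22
ee_pos: [490.9, 242.7, 177.2]
ee_rot: [-179.9, -0.1, 174.8]
force: [0.5, 0.4, -0.6]
gripper_width: 0.6
gripper_force: 0.0
```

step_arm(
  plan=[0, 0, -3, 0, 0, 0, 0, 0, -2, 0, 0, 0, 0, 0, 0, 0, 0, 0],
)

```text
time_s: 7.47
ee_pos: [493.8, 244.1, 231.8]
ee_rot: [179.8, 0.5, 174.8]
force: [0.2, 0.1, 0.0]
gripper_width: 0.4
gripper_force: 0.0
```

step_arm(
  plan=[-0.64, -3.36, 0, 0, 0, 0, -0.64, -3.36, 0, 0, 0, 0, -0.64, -3.36, 0, 0, 0, 0, -0.64, -3.36, 0, 0, 0, 0, -0.64, -3.36, 0, 0, 0, 0],
)

```text
time_s: 7.88
ee_pos: [507.4, 71.3, 225.9]
ee_rot: [-179.9, -0.1, 174.8]
force: [0.1, -0.3, 0.8]
gripper_width: 0.3
gripper_force: 0.0
```

step_arm(
  plan=[-0.64, -3.36, 0, 0, 0, 0, -0.64, -3.36, 0, 0, 0, 0, -0.64, -3.36, 0, 0, 0, 0, -0.64, -3.36, 0, 0, 0, 0, -0.64, -3.36, 0, 0, 0, 0],
)

```text
time_s: 8.3
ee_pos: [523.9, -99.1, 225.8]
ee_rot: [-180.0, -0.1, 174.8]
force: [1.3, -0.6, -0.2]
gripper_width: 0.8
gripper_force: 0.0
```

step_arm(
  plan=[-0.64, -3.36, 0, 0, 0, 0, -0.64, -3.36, 0, 0, 0, 0, 0, 0, 0, 0, 0, -0.1, 0, 0, 0, 0, 0, -0.1, 0, 0, 0, 0, 0, -0.1],
)

```text
time_s: 8.72
ee_pos: [530.5, -166.3, 225.4]
ee_rot: [180.0, -0.1, -167.8]
force: [0.6, 0.6, -1.0]
gripper_width: 0.4
gripper_force: 0.0
```

step_arm(
  plan=[0, 0, 2, 0, 0, -0.1, 0, 0, 3, 0, 0, 0, 0, 0, 0, 0, 0, 0, 0, 0, 0, 0, 0, 0],
)

```text
time_s: 9.05
ee_pos: [529.7, -165.0, 175.1]
ee_rot: [179.8, -0.2, -162.3]
force: [0.3, -0.5, 0.7]
gripper_width: 0.0
gripper_force: 0.0
```

```bash
python3 chk.py k3 531 -165.5 18
```

```text
[[191.0, 117.0], [360.0, 116.0], [348.0, 332.0], [206.0, 333.0]]
[[232.0, 169.0], [320.0, 169.0], [317.0, 262.0], [236.0, 262.0]]
```

View pics/k3.png

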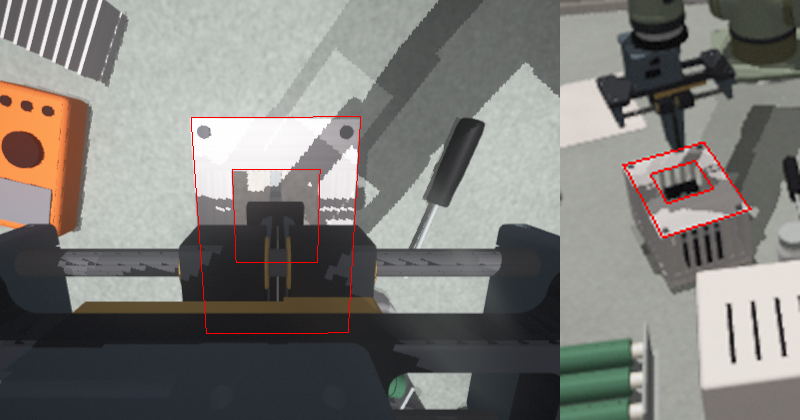

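The overlay matches the guard with the wide bar at wrist (275,212), and the fingers are centred on it. Descending.

step_arm(
  plan=[0, 0, 2, 0, 0, 0, 0, 0, 2, 0, 0, 0, 0, 0, 2, 0, 0, 0, 0, 0, 0.3, 0, 0, 0, 0, 0, 0, 0, 0, 0],
)

```text
time_s: 9.57
ee_pos: [531.2, -165.2, 114.2]
ee_rot: [180.0, -0.0, -162.3]
force: [-0.1, -0.9, 0.2]
gripper_width: 0.5
gripper_force: 0.0
```

step_arm(
  plan=[0, 0, 0.7, 0, 0, 0, 0, 0, 0.7, 0, 0, 0, 0, 0, 0.7, 0, 0, 0, 0, 0, 0.5, 0, 0, 0, 0, 0, 0, 0, 0, 0],
)

```text
time_s: 9.98
ee_pos: [531.1, -165.4, 87.5]
ee_rot: [-180.0, 0.0, -162.3]
force: [0.1, 0.2, 0.9]
gripper_width: 0.5
gripper_force: 0.2
```

step_arm(
  plan=[0, 0, 0.2, 0, 0, 0, 0, 0, 0.2, 0, 0, 0, 0, 0, 0, 0, 0, 0, 0, 0, 0, 0, 0, 0, 0, 0, 0, 0, 0, 0],
)

```text
time_s: 10.4
ee_pos: [531.1, -165.2, 84.2]
ee_rot: [-180.0, 0.0, -162.3]
force: [-1.9, -2.5, 4.5]
gripper_width: 0.5
gripper_force: 2.5
```

step_arm(
  plan=[0, 0, 0.2, 0, 0, 0, 0, 0, 0.1, 0, 0, 0, 0, 0, 0, 0, 0, 0, 0, 0, 0, 0, 0, 0, 0, 0, 0, 0, 0, 0],
)

```text
time_s: 10.82
ee_pos: [531.2, -165.3, 83.6]
ee_rot: [-179.9, 0.1, -162.3]
force: [-6.5, -1.2, 20.0]
gripper_width: 0.2
gripper_force: 10.0
```

On the stop (20 N at z 83.6 mm). Retracting.

step_arm(
  plan=[0, 0, -0.8, 0, 0, 0, 0, 0, -0.8, 0, 0, 0, 0, 0, -2, 0, 0, 0, 0, 0, -3, 0, 0, 0, 0, 0, -3, 0, 0, 0],
)

```text
time_s: 11.23
ee_pos: [530.7, -164.4, 176.9]
ee_rot: [179.9, -0.1, -162.3]
force: [0.7, -0.0, -0.3]
gripper_width: 0.3
gripper_force: 0.0
```

step_arm(
  plan=[0, 0, -3, 0, 0, 0, 0, 0, -3, 0, 0, 0, 3, 0, 0, 0, 0, 0, 3, 0, 0, 0, 0, 0, 3, 0, 0, 0, 0, 0],
)

```text
time_s: 11.65
ee_pos: [445.0, -192.2, 237.1]
ee_rot: [180.0, 0.1, -162.2]
force: [0.8, -0.2, 0.3]
gripper_width: 0.4
gripper_force: 0.0
```

step_arm(
  plan=[0, 0, 0, 0, 0, 0, 0, 0, 0, 0, 0, 0, 0, 0, 0, 0, 0, 0],
)

```text
time_s: 11.9
ee_pos: [446.1, -192.4, 237.0]
ee_rot: [180.0, 0.1, -162.3]
force: [-0.1, 0.8, -0.2]
gripper_width: 0.7
gripper_force: 0.0
```

```bash
python3 - <<'E'
from h import *
a=viewer.grab_frame("scene");b=viewer.grab_frame("side")
z=lambda i,x,y:cv2.resize(i["img"][y:y+75,x:x+100,::-1],(400,300),interpolation=cv2.INTER_CUBIC)
cv2.imwrite("pics/c2.png",np.vstack([np.hstack([z(a,275,180),z(a,145,200)]),np.hstack([z(b,220,220),z(b,225,150)])]))
E
```

```text
(no output)
```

View pics/c2.png

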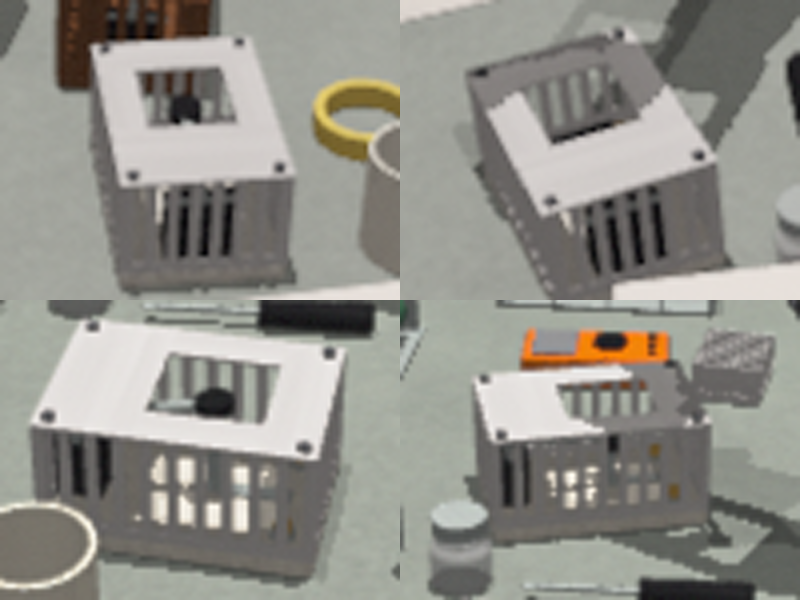

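The pre-charge pad is back up in its window, as at the start (crop 185,108). The main bar has dropped out of view below its window (crop 590,135), so it is down. The arm is clear.

```bash
python3 -c "
from workcell import env
print(env.job_done())"
```

```text
the job is handed in; nothing more can be done
None
```

The job is handed in: the pre-charge lever was held on its stop for about 2.5 s and sprang back up, the main lever was pressed to its stop and stayed down, and the arm finished clear; the hand-in returned no verdict.

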